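# Build the vial tower on the sampler carousel

### The job

Pull the hitch clip with the red tab sideways out of the carousel's spindle and lay it flat inside the steel dish. Then build the vial tower: thread the three vial tiers onto the spindle hub up, the large white one first, then the medium orange, then the small blue on top, each fully down and level. Leave the two amber bottles standing, and let go of everything.

Things in the scene. Friction and masses are not known exactly. Their poses are not given: they have to be found in the camera images.
- carousel: Fixed round grey base, 130 mm diameter, 18 mm high, dark grey top; upright steel spindle, 14 mm diameter, bevelled top, in its centre, ending 94.5 mm above the table. Cross-hole through the spindle 6 mm wide, 5 mm high, centred 84 mm above the table, along the carousel's x axis. Origin: centre of the underside, on the spindle's axis; z up.
- clip: Loose hitch clip, 4 mm steel wire, 40 g. Origin: on the straight leg's axis, under the red tab. Leg: 78 mm along +x, through the hole (spindle axis 50 mm from origin at start). Sprung leg at +y (to 18 mm) snaps off the spindle when pulled to own -x, 3-8 N; free after 40 mm. Loop ends 15 mm to -x. Tab 18 mm (x) by 10 mm (y, grip across), 2 mm below to 16 mm above wire axis. z up.
- clip_tip (a point): Free end of the clip's straight leg, on the wire's axis, 78 mm along +x from the clip's origin.
- dish: Fixed round shallow steel dish, 128 mm across, 14 mm high, wall 4 mm, inner floor 4 mm above the table. Origin: centre of its underside, on the table.
- tier_large: Loose vial tier, white plastic, about 150 g: flat disc 116 mm diameter, 6 mm thick, with a ring of dark wells, and a central hub 34 mm diameter whose top is 20 mm above the underside. Bore of 19 mm diameter right through. Lies hub up. Origin: centre of its underside; z up through the hub.
- tier_medium: Loose vial tier like the large one but orange, 90 mm diameter, about 100 g; same disc thickness (6 mm), hub (34 mm diameter, top at 20 mm) and bore (19 mm). Origin: centre of its underside.
- tier_small: Loose vial tier like the large one but blue, 64 mm diameter, about 70 g; same disc thickness (6 mm), hub (34 mm diameter, top at 20 mm) and bore (19 mm). Origin: centre of its underside.
- amber0: Loose amber glass bottle, a bystander, 36 mm diameter, 75 mm tall. Origin: centre of its underside.
- amber1: Second loose amber glass bottle, same as the first. Origin: centre of its underside. The other small things about (a jar 50 mm tall, a tin, a yellow box) are lower than 55 mm.
Mind the look-alikes: they are no part of the job. What is shaped like the dish but purple is not meant.

How it is judged:
By the outcome, as a careful person would: the job done as asked, in the order asked, and still so for the second after the job is handed in, with the robot touching nothing.
It also fails if it takes over 134 s, if anything falls off the work surface, if the arm or the gripper's body presses on something with over 40 N, if the wrist force passes 120 N, or if a joint passes its speed limit or range.

### The arm

A 6-joint arm with a two-finger parallel gripper is mounted at the origin on the work surface. World frame = base frame: x ahead of the robot, y to its left, z up, the work surface at z = 0. Lengths are in m, angles in rad, forces in N, time in s.
With the tool pointing down it reaches from about 0.35 to 0.775 m from the base axis. Payload 5.5 kg.
Tool frame: the origin (TCP) lies midway between the tips of the shut fingers; the grasp point (between the pads) lies 19 mm behind it; z points along the fingers, y is the line along which they close (so a half turn about z gives the same grasp; the last joint's range is limited). The gripper opens to 85 mm and grips with 20 to 120 N. Pads are 22 mm wide; open, the fingers measure 114 mm over their backs; the gripper's body (76 mm by 85 mm) begins 54 mm behind the grasp point. The pads swing forward as they close: fully open they stand 13 mm farther back than shut.
Start: joints at [1.162, 0.313, 0.046, 1.304, 0, 1.431], TCP at [0.153, 0.554, 0.231] pointing down, gripper open.
Joint ranges: [-2.76, 2.76], [-0.86, 1.69], [-1.03, 1.26], [-2.2, 2.34], [-1.47, 1.5], [-3.14, 3.14]. Speed limits (rad/s): [2.57, 2.57, 3.14, 3.14, 3.14, 3.14].

### API

Orientations are given as a unit quaternion [w, x, y, z].
In Python, from workcell import env gives the robot as it stands. The module is installed in compiled form; this text tells all that it offers.
- The arm moves only by the tool servo_tool, never from a script. Its argument "increments" is a list of rows, each an object of numbers: "grip": the closure, from 0 (fully open) to 1 (shut); "x", "y", "z": the shift along the tool's x, y, z in mm; "roll": the turn about the tool's z in degrees. In form: [{"grip": .., "x": .., "y": .., "z": .., "roll": ..}, ...]. A call has 1 to 5 rows; each row shifts and turns the commanded pose from where the row before left it, along the tool's axes as they then stand; what a row does not reach is not made up. A row lasts 1/12 s, in which the tool goes at most 41.7 mm and 7.16 degrees, less where a joint would pass 70% of its speed; a pose out of reach is approached as far as the arm can. A call is refused whole if a number of a shift passes 41.7 or a number of a turn 7.16, either way. A call with a gripper value outside its range is refused whole. The fingers move at their own pace and stop on an object; "grip_force" is the grip in N (left out, the last holds). Time passes only in rows, so rows that do not move let the fingers close. It gives the time, the measured TCP pose, the force, the opening and the grip force at its end, in the units of the state.
- env.get_state(): the state, without advancing time (a new reading comes with each control period).
- env.read_camera(name): name is "scene" or "side" or "wrist"; returns the picture (400x640x3 uint8, red, green, blue); there is no depth.
- env.get_calibration(name): a dict with "vertical_fov" (degrees; the focal length in pixels is half the picture's height over the tangent of half this angle, whatever the lens; pixels are square), "cx", "cy" (the principal point, pixels), "rvec" (rotation vector, rad) and "tvec" (3), from world to camera coordinates, as OpenCV has them; the wrist camera has in their place "tool_from_camera" (4x4, takes a point from camera to tool coordinates, whose origin is the TCP and whose axes are the flange's). Camera axes: x right, y down, z forward; pixel columns grow to the right and rows downward; lengths in m; the calibration is good to about 2 mm. A picture is of the moment at which its call begins: read the wrist's pose just before it. get_calibration takes no time and is no camera call.
- env.hand_in(): hands the job in; it is judged then, once.
The state is a dict: "clock": time; "joint_pos": joint angles; "qvel": joint speeds; "tau": joint torques, N m; "tcp_pos": TCP position; "orientation": TCP orientation; "wrist_force": force on the tool from outside, world axes, zero at the start; "ft_torque": the same for the moment, N m; "finger_gap": finger opening in m; "grip_force": force on a finger pad.
Only numpy, scipy, OpenCV 4.12 (cv2) and the standard library are available. Lean on these libraries where they do the work, as an engineer would, in place of code of your own. Each camera call takes 0.05 s, during which the arm holds its last target. There are 200 camera calls.

## Working session

There is one attempt and no reset: what is moved stays moved. The work goes in short steps, Python scripts to look and compute and a tool call to move; the robot and the scene stay as the last step left them, time stands still between calls to the robot, and variables do not carry over. Pictures are saved under pics/ and viewed, at most 16 in all, crops included, and the job is handed in when it is done.

Besides the shell and the picture viewer there is one more tool, called after "Emit:" as name(argument=value, ...) on one line, values as JSON. servo_tool: Moves the arm, as the interface text tells. Its arguments: {"type":"object","properties":{"increments":{"type":"array"},"grip_force":{"type":"number"}},"required":["increments"]}

```bash
mkdir -p pics; cat > h.py <<'E'
import numpy as np, cv2
from scipy.spatial.transform import Rotation as R
from workcell import env
def K(c):
    f=200/np.tan(np.radians(c['vertical_fov'])/2); return np.array([[f,0,c['cx']],[0,f,c['cy']],[0,0,1]])
def cam(name,st=None):
    c=env.get_calibration(name)
    if name=='wrist':
        st=st or env.get_state(); q=st['orientation']
        T=np.eye(4);T[:3,:3]=R.from_quat([q[1],q[2],q[3],q[0]]).as_matrix();T[:3,3]=st['tcp_pos']
        M=np.linalg.inv(T@np.array(c['tool_from_camera']))
    else:
        M=np.eye(4);M[:3,:3]=cv2.Rodrigues(np.array(c['rvec'],float))[0];M[:3,3]=np.ravel(c['tvec'])
    return K(c),M
def ray(km,p):
    k,M=km; d=M[:3,:3].T@np.linalg.solve(k,[p[0],p[1],1.]); o=-M[:3,:3].T@M[:3,3]; return o,d/np.linalg.norm(d)
def onz(km,p,z):
    o,d=ray(km,p); return o+d*(z-o[2])/d[2]
def tri(rs):
    A=sum(np.eye(3)-np.outer(d,d) for o,d in rs);b=sum((np.eye(3)-np.outer(d,d))@o for o,d in rs)
    return np.linalg.solve(A,b)
def proj(km,P):
    k,M=km; q=k@(M[:3,:3]@np.array(P)+M[:3,3]); return q[:2]/q[2]
def shot(name,fn):
    st=env.get_state(); im=env.read_camera(name)[:,:,::-1].copy(); cv2.imwrite('pics/'+fn+'.png',im); return im,cam(name,st)
E
python3 - <<'E'
from h import *
a=[shot(n,n+'0') for n in('scene','side','wrist')]
for n in('scene','side','wrist'): c=env.get_calibration(n);print(n,c)
s=env.get_state();print(s['tcp_pos'],s['orientation'],s['clock'])
E
```

```text
scene {'vertical_fov': 52.60856542081809, 'cx': 320.79074026254693, 'cy': 203.44807953252072, 'rvec': array([ 0.71386609,  2.45340189, -1.2998341 ]), 'tvec': array([ 0.47741114, -0.03780176,  1.21063708])}
side {'vertical_fov': 50.15188704628351, 'cx': 313.9223895457673, 'cy': 196.93570995228134, 'rvec': array([ 2.22611283, -0.39295412,  0.19090216]), 'tvec': array([-0.49904754,  0.12353805,  1.1683344 ])}
wrist {'vertical_fov': 62.941115869491064, 'cx': 314.57071309516385, 'cy': 200.0378372037509, 'tool_from_camera': array([[ 6.71884757e-04, -9.56234449e-01, -2.92600799e-01,
         7.41865801e-02],
       [ 9.99999714e-01,  7.44151891e-04, -1.35676691e-04,
        -3.55727320e-04],
       [ 3.47478164e-04, -2.92600624e-01,  9.56234675e-01,
        -1.41942522e-01],
       [ 0.00000000e+00,  0.00000000e+00,  0.00000000e+00,
         1.00000000e+00]])}
[0.15256423 0.55400529 0.23060447] [-1.85353315e-04  1.34002569e-01  9.90980738e-01 -6.73622461e-04] 0.15
```

View pics/scene0.png

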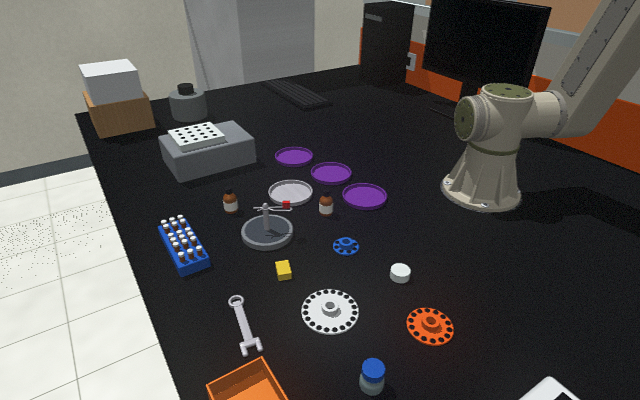

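View pics/side0.png

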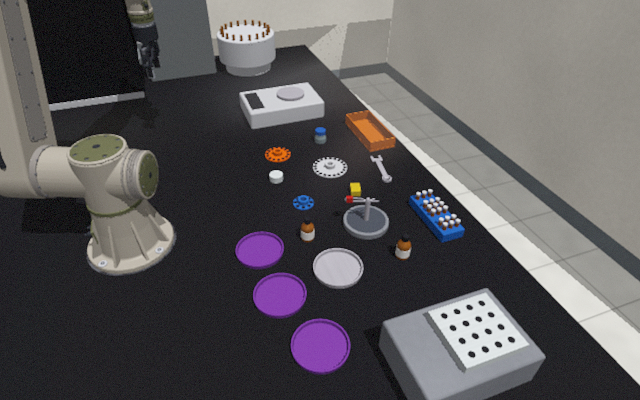

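Scene: dish (290,192), carousel (267,230), spindle top (265,207), red tab (286,204), blue tier (346,246), white (330,310), orange (430,325), ambers (230,202) and (326,205). Side: dish (338,267), carousel (366,221), tab (349,199), tiers (303,202), (330,167), (278,154), ambers (307,231), (403,248).

```bash
cat > m.py <<'E'
from h import *
from scipy.optimize import least_squares
S=[cv2.imread('pics/scene0.png'),cv2.imread('pics/side0.png')]; KM=[cam('scene'),cam('side')]
def blob(im,f,seed,r):
    hsv=cv2.cvtColor(im,cv2.COLOR_BGR2HSV).astype(int); m=f(hsv).astype(np.uint8)
    w=np.zeros_like(m); cv2.circle(w,seed,r,1,-1); ys,xs=np.nonzero(m&w)
    return np.c_[xs,ys].astype(np.float32)
white=lambda h:(h[...,1]<60)&(h[...,2]>110)
orange=lambda h:(h[...,1]>150)&(h[...,0]<18)&(h[...,2]>90)
blue=lambda h:(h[...,1]>130)&(abs(h[...,0]-108)<15)&(h[...,2]>70)
red=lambda h:(h[...,1]>150)&((h[...,0]<6)|(h[...,0]>174))&(h[...,2]>80)
items={'large':(white,(330,310),33,(330,167),20),'medium':(orange,(430,325),30,(278,154),17),'small':(blue,(346,246),16,(303,202),14),'tab':(red,(286,204),7,(349,199),7),'dish':(lambda h:(h[...,1]<60)&(h[...,2]>70),(290,192),25,(338,267),28)}
for n,(f,s1,r1,s2,r2) in items.items():
    rs=[];o=[]
    for im,km,s,r in((S[0],KM[0],s1,r1),(S[1],KM[1],s2,r2)):
        p=blob(im,f,s,r)
        if n=='tab': c=p.mean(0)
        else: (c,ax,an)=cv2.fitEllipse(cv2.convexHull(p)); 
        rs.append(ray(km,c)); o.append((np.round(c,1),len(p),np.round(onz(km,c,.006)[:2],4)))
    print(n,np.round(tri(rs),4),o)
for n,a,b in(('spindletop',(265,206),(367,199)),('carousel',(267,229),(366,220)),('amber0top',(230,192),(404,239)),('amber1top',(326,195),(307,221))):
    print(n,np.round(tri([ray(KM[0],a),ray(KM[1],b)]),4))
E
python3 m.py; python3 - <<'E'
import cv2,numpy as np
a=cv2.imread('pics/scene0.png')[180:260,220:340];b=cv2.imread('pics/side0.png')[180:260,290:410]
cv2.imwrite('pics/c0.png',np.vstack([cv2.resize(x,(450,300),interpolation=2) for x in(a,b)]))
E
```

```text
large [0.6401 0.1444 0.0015] [(array([329.5, 311.3]), 1688, array([0.6421, 0.1477])), (array([329.5, 167.1]), 527, array([0.6379, 0.1383]))]
medium [0.4962 0.2801 0.0025] [(array([429.6, 326.1]), 1160, array([0.4981, 0.282 ])), (array([277.3, 154. ]), 311, array([0.4953, 0.2744]))]
small [ 0.4945 -0.0032  0.0037] [(array([345.5, 245.9]), 337, array([ 0.496, -0.001])), (array([302.9, 202.4]), 247, array([ 0.4938, -0.006 ]))]
tab [ 0.5876 -0.1279  0.0886] [(array([285.8, 204. ], dtype=float32), 46, array([ 0.5316, -0.2369])), (array([349.2, 198.6], dtype=float32), 46, array([ 0.6326, -0.037 ]))]
dish [ 0.4974 -0.2804  0.0025] [(array([287.9, 194.5]), 976, array([ 0.5029, -0.2769])), (array([337.8, 267.4]), 1663, array([ 0.4933, -0.2818]))]
spindletop [ 0.6337 -0.1466  0.0886]
carousel [ 0.6329 -0.1515  0.0152]
amber0top [ 0.668  -0.2945  0.0605]
amber1top [ 0.4581 -0.146   0.0609]
```

View pics/c0.png

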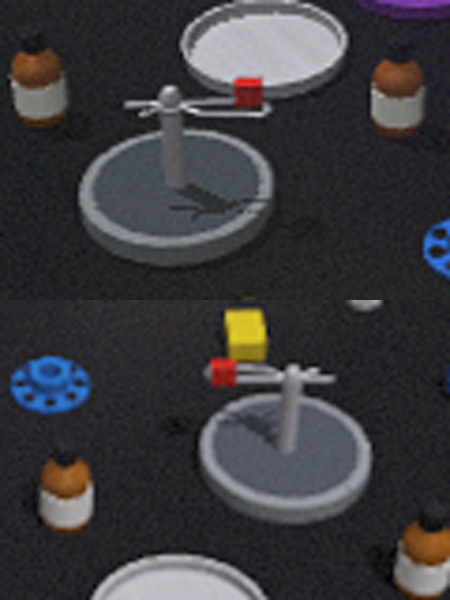

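The crop shows the clip's leg running from the red tab through the spindle, with its loop toward -x and the spring leg on +y. The tab-to-spindle distance measures 50 mm, as given. I'll go above the tab now.

Emit:
servo_tool(increments=[{"grip": 0, "x": -30, "y": -27, "z": 0, "roll": 0}, {"grip": 0.4, "x": -30, "y": -27, "z": 0, "roll": 0}, {"grip": 0.6, "x": -30, "y": -27, "z": 0, "roll": 0}, {"grip": 0.6, "x": -30, "y": -27, "z": 0, "roll": 0}, {"grip": 0.6, "x": -30, "y": -27, "z": 0, "roll": 0}])

```text
clock: 0.57
tcp_pos: [0.2618, 0.3827, 0.231]
orientation: [-0.0, 0.134, 0.991, -0.0]
wrist_force: [1.5, 0.8, 0.2]
finger_gap: 0.0389
grip_force: 0.0
```

Emit:
servo_tool(increments=[{"grip": 0.6, "x": -30, "y": -27, "z": 0, "roll": 0}, {"grip": 0.6, "x": -30, "y": -27, "z": 0, "roll": 0}, {"grip": 0.6, "x": -30, "y": -27, "z": 0, "roll": 0}, {"grip": 0.6, "x": -30, "y": -27, "z": 0, "roll": 0}, {"grip": 0.6, "x": -30, "y": -27, "z": 0, "roll": 0}])

```text
clock: 0.98
tcp_pos: [0.3707, 0.2126, 0.2313]
orientation: [0.0, 0.134, 0.991, 0.0]
wrist_force: [0.2, 0.5, -0.0]
finger_gap: 0.0342
grip_force: 0.0
```

Emit:
servo_tool(increments=[{"grip": 0.6, "x": -30, "y": -27, "z": 0, "roll": 0}, {"grip": 0.6, "x": -30, "y": -27, "z": 0, "roll": 0}, {"grip": 0.6, "x": -30, "y": -27, "z": 0, "roll": 0}, {"grip": 0.6, "x": -30, "y": -27, "z": 0, "roll": 0}, {"grip": 0.6, "x": -30, "y": -27, "z": 0, "roll": 0}])

```text
clock: 1.4
tcp_pos: [0.4795, 0.0424, 0.2312]
orientation: [-0.0, 0.134, 0.991, 0.0]
wrist_force: [1.0, -0.4, 0.6]
finger_gap: 0.0339
grip_force: 0.0
```

Emit:
servo_tool(increments=[{"grip": 0.6, "x": -30, "y": -27, "z": 0, "roll": 0}, {"grip": 0.6, "x": -30, "y": -27, "z": 0, "roll": 0}, {"grip": 0.6, "x": -30, "y": -27, "z": 0, "roll": 0}, {"grip": 0.6, "x": -30, "y": -27, "z": 0, "roll": 0}, {"grip": 0.6, "x": -30, "y": -27, "z": 0, "roll": 6.6}])

```text
clock: 1.82
tcp_pos: [0.5883, -0.1275, 0.2309]
orientation: [-0.0, 0.191, 0.982, 0.0]
wrist_force: [0.1, 0.2, -0.1]
finger_gap: 0.0339
grip_force: 0.0
```

```bash
python3 - <<'E'
from h import *
im,km=shot('wrist','w1')
print(proj(km,[.5876,-.1279,.0886]),proj(km,[.6337,-.1466,.0945]),proj(km,[.6329,-.1515,.018]))
E
```

```text
[314.18714963 185.883312  ] [314.15007608 239.59282022] [310.03627107 213.331432  ]
```

View pics/w1.png

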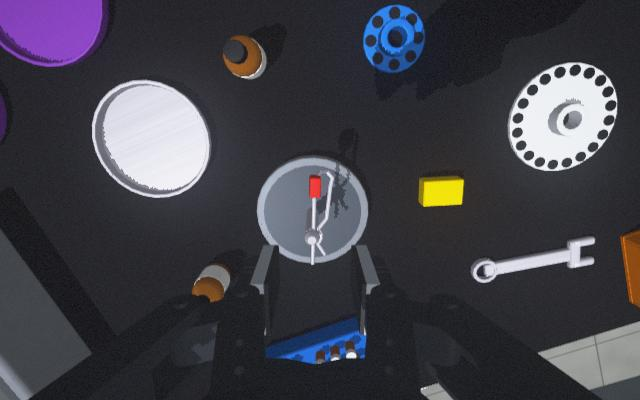

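Wrist view: tab (315,187), spindle top (313,237), leg vertical in the image, spring leg on the right (+y). Dish (152,138), blue (393,39), white (562,117), ambers at (245,55) and (210,285) are all visible. I'll refine positions with three views.

```bash
cat > m2.py <<'E'
from m import *
st=env.get_state(); W=cv2.imread('pics/w1.png'); kw=cam('wrist',st); print('---')
for n,f,s,r,z in(('tab',red,(315,187),20,.093),('dish',white,(152,138),66,.014),('small',blue,(393,39),36,.006),('large',white,(562,117),62,.006)):
    p=blob(W,f,s,r); c=p.mean(0) if n=='tab' else cv2.fitEllipse(cv2.convexHull(p))[0]
    rs=[ray(kw,c)]
    i=items[n]
    for im,km,s2,r2 in((S[0],KM[0],i[1],i[2]),(S[1],KM[1],i[3],i[4])):
        q=blob(im,i[0],s2,r2); rs.append(ray(km,q.mean(0) if n=='tab' else cv2.fitEllipse(cv2.convexHull(q))[0]))
    print(n,c,len(p),'plane',np.round(onz(kw,c,z),4),'tri',np.round(tri(rs),4))
print('spindle',onz(kw,(313,236.5),.0945),'tcp px',proj(kw,st['tcp_pos']))
print('legtip',onz(kw,(313,262),.084))
E
python3 m2.py | sed -n '/---/,$p'
```

```text
---
tab [314.79913 186.45299] 234 plane [ 0.5911 -0.1341  0.093 ] tri [ 0.5886 -0.1309  0.0895]
dish (150.48895263671875, 138.38868713378906) 10922 plane [ 0.4919 -0.2855  0.014 ] tri [ 0.4944 -0.2853  0.0046]
small (393.41949462890625, 38.177276611328125) 2490 plane [ 0.5    -0.0095  0.006 ] tri [ 0.4961 -0.0054  0.0031]
large (562.2490844726562, 116.35934448242188) 7631 plane [0.6437 0.1338 0.006 ] tri [0.6417 0.1418 0.0007]
spindle [ 0.63389165 -0.15385707  0.0945    ] tcp px [315.16924991 260.98211905]
legtip [ 0.66296513 -0.1662364   0.084     ]
```

```bash
python3 - <<'E'
from h import *
s=env.get_state();print(s['clock'],s['tcp_pos'],s['orientation'],np.abs(s['qvel']).max())
shot('wrist','w1');s=env.get_state();print(s['clock'],s['tcp_pos'],s['orientation'],np.abs(s['qvel']).max())
E
python3 m2.py | sed -n '/---/,$p'
```

```text
1.8667 [ 0.59226812 -0.13401301  0.22935121] [ 0.00139305  0.19831103  0.98013682 -0.00161356] 0.11895431846042386
1.9167 [ 0.5901291  -0.13078444  0.22922571] [ 4.00939517e-05  1.94678787e-01  9.80866911e-01 -5.20519509e-04] 0.07479506981558148
---
tab [320.1144  179.32204] 236 plane [ 0.5845 -0.1237  0.093 ] tri [ 0.5873 -0.1261  0.0882]
dish (153.75364685058594, 134.22520446777344) 11089 plane [ 0.4879 -0.2767  0.014 ] tri [ 0.4934 -0.282   0.003 ]
small (395.8315734863281, 33.28843688964844) 2186 plane [ 0.4931 -0.0026  0.006 ] tri [ 0.494  -0.0028  0.0038]
large (566.9385375976562, 109.6528091430664) 7446 plane [0.6341 0.1443 0.006 ] tri [0.6386 0.1453 0.0015]
spindle [ 0.631486  -0.1499189  0.0945   ] tcp px [315.18030569 260.98149555]
legtip [ 0.66055601 -0.16202455  0.084     ]
```

Emit:
servo_tool(increments=[{"grip": 0.6, "z": 30}, {"grip": 0.6, "z": 20}, {"grip": 0.6, "z": 10}, {"grip": 0.6}, {"grip": 0.6}])

```text
invalid input at $.increments[0]: expected keys grip, x, y, z, roll
```

```bash
cat > w.py <<'E'
from m import *
import sys
def near(p): # tool-frame offset (mm) of world point from current TCP
    q=st['orientation']; return np.round(R.from_quat([q[1],q[2],q[3],q[0]]).inv().apply(np.array(p)-st['tcp_pos'])*1000,1)
def look(fn):
    global st
    st=env.get_state(); im=env.read_camera('wrist')[:,:,::-1].copy(); cv2.imwrite('pics/'+fn+'.png',im); print('---',st['tcp_pos'],np.degrees(2*np.arctan2(st['orientation'][2],st['orientation'][1]))-90)
    return im,cam('wrist',st)
E
python3 - <<'E' | sed -n '/---/,$p'
from w import *
im,km=look('w2')
p=blob(im,red,(315,185),60); c=p.mean(0); i=cv2.minAreaRect(p)
P=onz(km,c,.093); rs=[ray(km,c)]
for k,(ss,r) in enumerate((((286,204),7),((349,199),7))): rs.append(ray(KM[k],blob(S[k],red,ss,r).mean(0)))
print(c,i,P,tri(rs)); import w; print(w.near(P), proj(km,[.632,-.149,.0945]))
E
```

```text
--- [ 0.5901291  -0.13078444  0.22922571] 67.54807718313586
[317.5   183.452] ((317.5, 183.5), (21.0, 11.0), 90.0) [ 0.587054   -0.12726306  0.093     ] [ 0.58783603 -0.12772385  0.08865217]
[  4.2   2.2 136.2] [314.14375019 236.62620803]
```

View pics/w2.png

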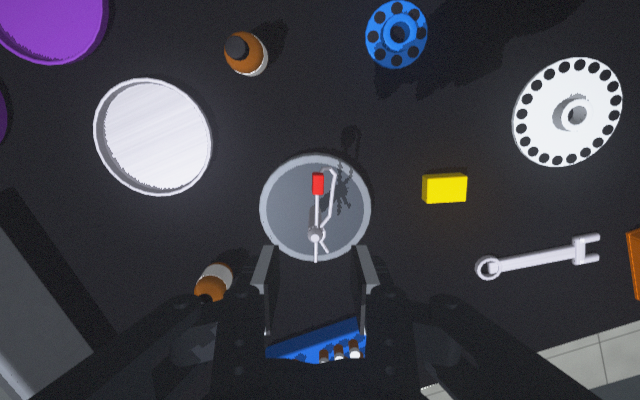

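Emit:
servo_tool(increments=[{"grip": 0.6, "x": 1, "y": 0, "z": 30, "roll": 0}, {"grip": 0.6, "x": 0, "y": 0, "z": 30, "roll": 0}, {"grip": 0.6, "x": 0, "y": 0, "z": 20, "roll": 0}, {"grip": 0.6, "x": 0, "y": 0, "z": 10, "roll": 0}, {"grip": 0.6, "x": 0, "y": 0, "z": 0, "roll": 0}])

```text
clock: 2.38
tcp_pos: [0.5846, -0.1235, 0.1388]
orientation: [-0.003, 0.19, 0.982, 0.001]
wrist_force: [-0.5, -0.4, -0.9]
finger_gap: 0.0344
grip_force: 0.0
```

Emit:
servo_tool(increments=[{"grip": 0.6, "x": 0, "y": 0, "z": 20, "roll": 0}, {"grip": 0.6, "x": 0, "y": 0, "z": 15, "roll": 0}, {"grip": 0.6, "x": 0, "y": 0, "z": 10, "roll": 0}, {"grip": 0.6, "x": 0, "y": 0, "z": 7, "roll": 0}, {"grip": 0.6, "x": 0, "y": 0, "z": 0, "roll": 0}])

```text
clock: 2.8
tcp_pos: [0.5864, -0.1247, 0.0888]
orientation: [-0.001, 0.191, 0.982, 0.0]
wrist_force: [0.5, 0.4, 1.1]
finger_gap: 0.0341
grip_force: 0.0
```

```bash
python3 - <<'E' | sed -n '/---/,$p'
from w import *
im,km=look('w3')
p=blob(im,red,(315,260),80); c=p.mean(0)
import w
print(c,cv2.boundingRect(p),onz(km,c,.1),w.near(onz(km,c,.1)))
E
```

```text
--- [ 0.58641379 -0.12471718  0.08881567] 68.02803095686747
[311.06055 265.69296] (301, 242, 21, 47) [ 0.58247256 -0.12513621  0.1       ] [  3.5  -1.9 -11.2]
```

View pics/w3.png

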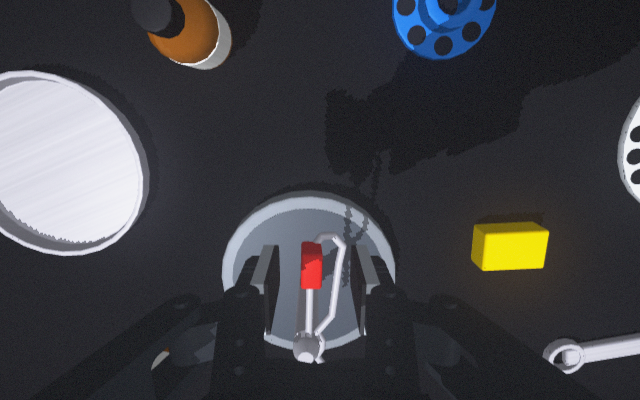

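Tab (311,266) sits between the pads, with the spring leg to its right below the tips. I'll close on it.

Emit:
servo_tool(increments=[{"grip": 1, "x": 0, "y": -1, "z": 0, "roll": 0}, {"grip": 1, "x": 0, "y": 0, "z": 0, "roll": 0}, {"grip": 1, "x": 0, "y": 0, "z": 0, "roll": 0}, {"grip": 1, "x": 0, "y": 0, "z": 0, "roll": 0}, {"grip": 1, "x": 0, "y": 0, "z": 0, "roll": 0}], grip_force=50)

```text
clock: 3.27
tcp_pos: [0.5869, -0.1268, 0.09]
orientation: [0.001, 0.191, 0.982, -0.0]
wrist_force: [-0.6, -3.1, 1.0]
finger_gap: 0.0078
grip_force: 50.1
```

Emit:
servo_tool(increments=[{"grip": 1, "x": 0, "y": 0, "z": 0, "roll": 0}, {"grip": 1, "x": 0, "y": 0, "z": 0, "roll": 0}, {"grip": 1, "x": 0, "y": 0, "z": 0, "roll": 0}])

```text
clock: 3.52
tcp_pos: [0.5869, -0.1266, 0.0897]
orientation: [0.001, 0.191, 0.982, -0.0]
wrist_force: [0.5, -3.4, 2.3]
finger_gap: 0.0081
grip_force: 50.1
```

Emit:
servo_tool(increments=[{"grip": 1, "x": 6, "y": 0, "z": 0, "roll": 0}, {"grip": 1, "x": 8, "y": 0, "z": 0, "roll": 0}, {"grip": 1, "x": 8, "y": 0, "z": 0, "roll": 0}, {"grip": 1, "x": 8, "y": 0, "z": 0, "roll": 0}, {"grip": 1, "x": 8, "y": 0, "z": 0, "roll": 0}])

```text
clock: 3.93
tcp_pos: [0.55, -0.1108, 0.0888]
orientation: [-0.001, 0.191, 0.982, 0.001]
wrist_force: [0.2, -1.0, -0.1]
finger_gap: 0.0081
grip_force: 49.8
```

Emit:
servo_tool(increments=[{"grip": 1, "x": 8, "y": 0, "z": 0, "roll": 0}, {"grip": 1, "x": 8, "y": 0, "z": 0, "roll": 0}, {"grip": 1, "x": 6, "y": 0, "z": 0, "roll": 0}, {"grip": 1, "x": 0, "y": 0, "z": 0, "roll": 0}])

```text
clock: 4.27
tcp_pos: [0.5291, -0.1025, 0.0891]
orientation: [-0.001, 0.191, 0.982, 0.0]
wrist_force: [-0.6, 0.3, -0.4]
finger_gap: 0.0082
grip_force: 49.8
```

```bash
python3 - <<'E'
from h import *
im,k=shot('wrist','w4'); a,b=shot('side','s4')
cv2.imwrite('pics/c4.png',np.hstack([im[150:400,180:500],cv2.resize(a[170:250,290:390],(312,250))]))
E
```

```text
(no output)
```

View pics/c4.png

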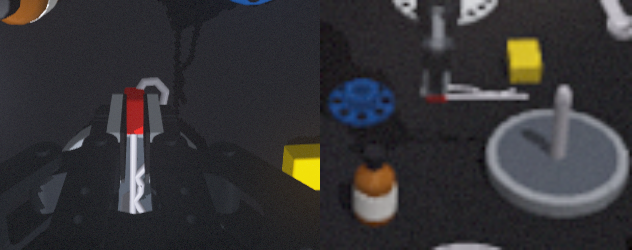

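The clip is out of the spindle, held level with its leg toward the spindle. Next I'll refine the dish, tiers and spindle from w2.

```bash
python3 - <<'E' | sed -n '/---/,$p'
from m import *
print('---')
st=dict(tcp_pos=[0.5901291,-0.13078444,0.22922571],orientation=[4e-5,.19467879,.98086691,-5.2e-4]); kw=cam('wrist',st); W=cv2.imread('pics/w2.png')
for n,f,s,r,z in(('dish',white,(152,138),66,.012),('small',blue,(396,35),36,.006),('large',white,(566,112),62,.006)):
    c=cv2.fitEllipse(cv2.convexHull(blob(W,f,s,r)))[0]; print(n,c,onz(kw,c,z))
p=blob(W,lambda h:(h[...,2]>75)&(h[...,1]<90),(315,208),58);p=p[p[:,1]<240];
c=cv2.fitEllipseDirect(cv2.convexHull(p)[3:-3]) ;print(c)
cc=(np.array([[260,206],[371,206]]).mean(0)); print('car',onz(kw,(315.5,207),.018),'spindle top',onz(kw,(316,235),.0945))
E
```

```text
---
dish (151.86363220214844, 136.6144561767578) [ 0.48915224 -0.28088839  0.012     ]
small (395.87213134765625, 33.97394561767578) [ 0.49370221 -0.00275616  0.006     ]
large (566.7310180664062, 111.74385070800781) [0.63623859 0.1436715  0.006     ]
((314.5553283691406, 207.58457946777344), (109.1785659790039, 112.1391372680664), 91.56840515136719)
car [ 0.62939288 -0.14647339  0.018     ] spindle top [ 0.63115257 -0.14681326  0.0945    ]
```

Emit:
servo_tool(increments=[{"grip": 1, "x": 0, "y": 0, "z": -20, "roll": 0}, {"grip": 1, "x": 0, "y": 0, "z": -20, "roll": 0}, {"grip": 1, "x": 0, "y": 0, "z": -10, "roll": 0}])

```text
clock: 4.62
tcp_pos: [0.5322, -0.1041, 0.1413]
orientation: [0.001, 0.191, 0.982, -0.0]
wrist_force: [0.1, -0.4, 0.0]
finger_gap: 0.0078
grip_force: 49.8
```

Emit:
servo_tool(increments=[{"grip": 1, "x": 0, "y": -25, "z": 0, "roll": 0}, {"grip": 1, "x": 0, "y": -35, "z": 0, "roll": 0}, {"grip": 1, "x": 0, "y": -35, "z": 0, "roll": 0}, {"grip": 1, "x": 0, "y": -35, "z": 0, "roll": 0}, {"grip": 1, "x": 1, "y": -30, "z": 0, "roll": 0}])

```text
clock: 5.03
tcp_pos: [0.4697, -0.2537, 0.1393]
orientation: [0.001, 0.191, 0.982, -0.0]
wrist_force: [0.9, -0.8, -0.3]
finger_gap: 0.0078
grip_force: 49.8
```

Emit:
servo_tool(increments=[{"grip": 1, "x": 0, "y": -20, "z": 0, "roll": 0}, {"grip": 1, "x": 0, "y": -7, "z": 0, "roll": 0}, {"grip": 1, "x": 0, "y": 0, "z": 0, "roll": 0}, {"grip": 1, "x": 0, "y": 0, "z": 0, "roll": 0}])

```text
clock: 5.37
tcp_pos: [0.46, -0.2765, 0.1391]
orientation: [0.0, 0.191, 0.982, 0.0]
wrist_force: [0.3, 0.5, 0.5]
finger_gap: 0.008
grip_force: 49.8
```

```bash
python3 - <<'E' | sed -n '/---/,$p'
from w import *
import w
im,km=look('w5')
print('dish centre px',proj(km,[.492,-.282,.004]),w.near([.492,-.282,.01]))
P=[.492,-.282,.014]
for r in (.06,):
  for a in np.linspace(0,6.28,40): cv2.circle(im,tuple(int(v) for v in proj(km,[P[0]+.064*np.cos(a),P[1]+.064*np.sin(a),.014])),1,(0,255,0),-1)
cv2.imwrite('pics/w5o.png',im)
E
```

```text
--- [ 0.45998129 -0.27648352  0.13907594] 67.95821416832001
dish centre px [322.43980335 222.36638522] [-31.8   6.8 129.1]
```

View pics/w5o.png

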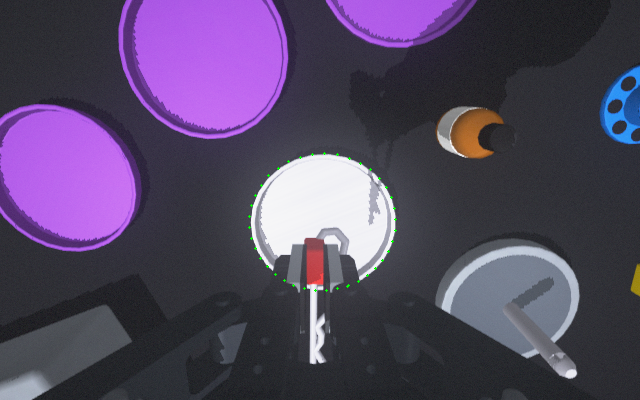

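The computed rim overlay matches the dish (322,222). The clip is placed as planned, so I'll lower it.

Emit:
servo_tool(increments=[{"grip": 1, "x": 0, "y": 0, "z": 25, "roll": 0}, {"grip": 1, "x": 0, "y": 0, "z": 30, "roll": 0}, {"grip": 1, "x": 0, "y": 0, "z": 30, "roll": 0}, {"grip": 1, "x": 0, "y": 0, "z": 15, "roll": 0}, {"grip": 1, "x": 0, "y": 0, "z": 8, "roll": 0}])

```text
clock: 5.83
tcp_pos: [0.4589, -0.2738, 0.0287]
orientation: [-0.002, 0.19, 0.982, 0.001]
wrist_force: [-0.7, -0.2, 0.4]
finger_gap: 0.0078
grip_force: 49.8
```

Emit:
servo_tool(increments=[{"grip": 1, "x": 0, "y": 0, "z": 7, "roll": 0}, {"grip": 1, "x": 0, "y": 0, "z": 5, "roll": 0}, {"grip": 1, "x": 0, "y": 0, "z": 4, "roll": 0}, {"grip": 1, "x": 0, "y": 0, "z": 1, "roll": 0}, {"grip": 1, "x": 0, "y": 0, "z": 0, "roll": 0}])

```text
clock: 6.25
tcp_pos: [0.461, -0.277, 0.0162]
orientation: [0.001, 0.191, 0.982, -0.0]
wrist_force: [-1.6, 2.3, 7.5]
finger_gap: 0.0077
grip_force: 50.8
```

Emit:
servo_tool(increments=[{"grip": 0.7, "x": 0, "y": 0, "z": -1, "roll": 0}, {"grip": 0.7, "x": 0, "y": 0, "z": 0, "roll": 0}, {"grip": 0.7, "x": 0, "y": 0, "z": 0, "roll": 0}, {"grip": 0.7, "x": 0, "y": 0, "z": 0, "roll": 0}])

```text
clock: 6.58
tcp_pos: [0.4602, -0.2769, 0.0156]
orientation: [0.0, 0.191, 0.982, -0.0]
wrist_force: [0.7, 0.4, -0.7]
finger_gap: 0.0253
grip_force: 0.0
```

Emit:
servo_tool(increments=[{"grip": 0.7, "x": 0, "y": 0, "z": -15, "roll": 0}, {"grip": 0.7, "x": 0, "y": 0, "z": -30, "roll": 0}, {"grip": 0.6, "x": 0, "y": 0, "z": -40, "roll": 0}, {"grip": 0.5, "x": 0, "y": 0, "z": -40, "roll": 0}, {"grip": 0.4, "x": 0, "y": 0, "z": -40, "roll": 0}])

```text
clock: 7.0
tcp_pos: [0.4594, -0.2763, 0.1818]
orientation: [-0.0, 0.191, 0.982, 0.0]
wrist_force: [-0.4, 0.3, -0.1]
finger_gap: 0.0507
grip_force: 0.0
```

Emit:
servo_tool(increments=[{"grip": 0.4, "x": 0, "y": 0, "z": -20, "roll": 0}, {"grip": 0.4, "x": 0, "y": 0, "z": 0, "roll": 0}, {"grip": 0.4, "x": 0, "y": 0, "z": 0, "roll": 0}])

```text
clock: 7.25
tcp_pos: [0.4607, -0.2774, 0.2017]
orientation: [0.002, 0.191, 0.982, -0.001]
wrist_force: [-0.0, -0.5, -0.8]
finger_gap: 0.0517
grip_force: 0.0
```

```bash
python3 - <<'E' | sed -n '/---/,$p'
from w import *
im,km=look('w6'); b,_=shot('side','s6')
cv2.imwrite('pics/c6.png',np.hstack([im,cv2.resize(b[215:295,320:390],(160,400)) ])[:,:800])
print(proj(km,[.492,-.282,.004]))
E
```

```text
--- [ 0.46068126 -0.27735726  0.20167526] 67.99814091124986
[321.9030813  200.30319542]
```

View pics/c6.png

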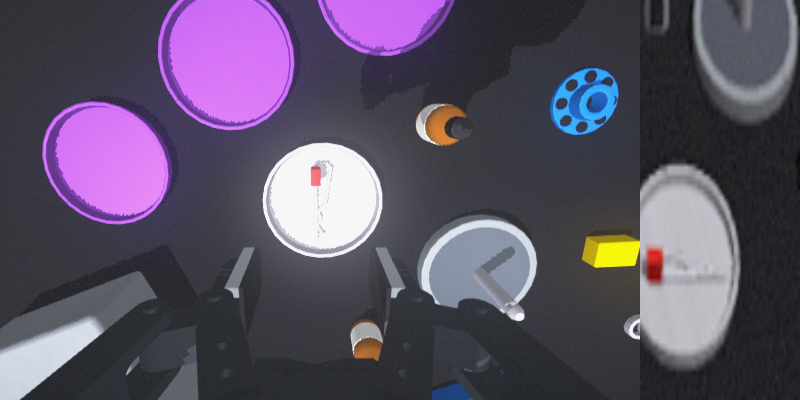

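The clip lies flat inside the steel dish, with the tab at (316,176) and the tip at (319,238). Now to the large tier.

Emit:
servo_tool(increments=[{"grip": 0.4, "x": 0, "y": 25, "z": 0, "roll": 0}, {"grip": 0.4, "x": 0, "y": 40, "z": 0, "roll": 0}, {"grip": 0.4, "x": -2, "y": 40, "z": 0, "roll": 0}, {"grip": 0.4, "x": -2, "y": 40, "z": 0, "roll": 0}, {"grip": 0.4, "x": -2, "y": 40, "z": 0, "roll": 0}])

```text
clock: 7.77
tcp_pos: [0.5339, -0.1055, 0.198]
orientation: [-0.002, 0.191, 0.982, 0.0]
wrist_force: [1.7, -0.5, 0.6]
finger_gap: 0.0508
grip_force: 0.0
```

Emit:
servo_tool(increments=[{"grip": 0.4, "x": 0, "y": 40, "z": 0, "roll": 0}, {"grip": 0.4, "x": 0, "y": 40, "z": 0, "roll": 0}, {"grip": 0.4, "x": 0, "y": 40, "z": 0, "roll": 0}, {"grip": 0.4, "x": 0, "y": 40, "z": 0, "roll": 0}, {"grip": 0.4, "x": 0, "y": 40, "z": 0, "roll": 0}])

```text
clock: 8.18
tcp_pos: [0.6088, 0.0801, 0.1977]
orientation: [-0.002, 0.191, 0.982, -0.0]
wrist_force: [-0.7, -0.7, 0.7]
finger_gap: 0.0509
grip_force: 0.0
```

Emit:
servo_tool(increments=[{"grip": 0.4, "x": 0, "y": 35, "z": 0, "roll": 0}, {"grip": 0.4, "x": 0, "y": 25, "z": 0, "roll": 0}, {"grip": 0.4, "x": 0, "y": 12, "z": 0, "roll": 0}, {"grip": 0.4, "x": 0, "y": 0, "z": 0, "roll": 0}, {"grip": 0.4, "x": 0, "y": 0, "z": 0, "roll": 0}])

```text
clock: 8.6
tcp_pos: [0.6357, 0.1448, 0.1983]
orientation: [-0.002, 0.19, 0.982, -0.001]
wrist_force: [-0.0, 0.3, -0.2]
finger_gap: 0.0514
grip_force: 0.0
```

```bash
cat > t.py <<'E'
from w import *
import w,sys
fn,col,x,y,r=sys.argv[1:6]
im,km=look(fn); x,y,r=float(x),float(y),int(r)
s=tuple(int(v) for v in proj(km,[x,y,.01])); p=blob(im,globals()[col],s,r)
H=cv2.convexHull(p); c=cv2.fitEllipse(H); P=onz(km,c[0],.006); s2=np.ptp(p,axis=0)
print(s,c,len(p),P,w.near(P)); L=np.array([onz(km,h[0],.006)[:2] for h in H]); print('circle',cv2.minEnclosingCircle(L.astype(np.float32)))
m=cv2.circle(im.copy(),tuple(int(v) for v in c[0]),3,(0,0,255),-1); cv2.imwrite('pics/'+fn+'o.png',m)
E
python3 t.py w7 white .637 .144 85 | sed -n '/---/,$p'
```

```text
--- [0.63567852 0.14477399 0.19826802] 68.05230371081839
(315, 177) ((316.6934509277344, 175.54393005371094), (109.02056121826172, 110.90972900390625), 105.00215148925781) 9458 [0.63695061 0.14582694 0.006     ] [ -1.3   1.9 192.3]
circle ((0.6401587128639221, 0.14475469291210175), 0.05921129509806633)
```

View pics/w7o.png

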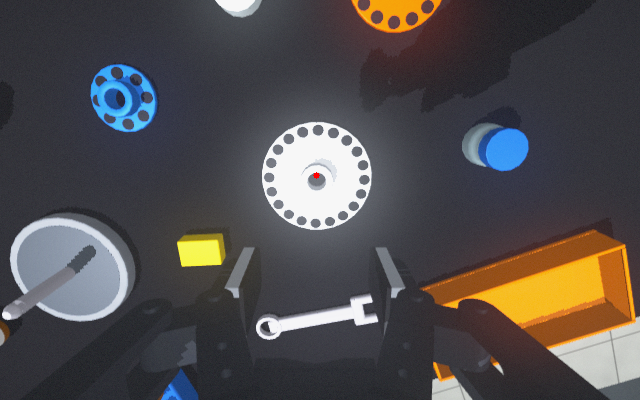

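White tier centre at (316,176), straight below the tool within 2 mm. Descending to the hub.

Emit:
servo_tool(increments=[{"grip": 0.4, "x": 1, "y": 2, "z": 30, "roll": 0}, {"grip": 0.4, "x": 0, "y": 0, "z": 40, "roll": 0}, {"grip": 0.4, "x": 0, "y": 0, "z": 40, "roll": 0}, {"grip": 0.4, "x": 0, "y": 0, "z": 30, "roll": 0}, {"grip": 0.4, "x": 0, "y": 0, "z": 20, "roll": 0}])

```text
clock: 9.07
tcp_pos: [0.6334, 0.1446, 0.0364]
orientation: [-0.003, 0.192, 0.981, -0.001]
wrist_force: [-0.2, -0.2, 0.0]
finger_gap: 0.0516
grip_force: 0.0
```

Emit:
servo_tool(increments=[{"grip": 0.4, "x": 0, "y": 0, "z": 14, "roll": 0}, {"grip": 0.4, "x": 0, "y": 0, "z": 8, "roll": 0}, {"grip": 0.4, "x": 0, "y": 0, "z": 4, "roll": 0}, {"grip": 0.4, "x": 0, "y": 0, "z": 0, "roll": 0}, {"grip": 0.4, "x": 0, "y": 0, "z": 0, "roll": 0}])

```text
clock: 9.48
tcp_pos: [0.6371, 0.1464, 0.0153]
orientation: [0.001, 0.191, 0.982, 0.0]
wrist_force: [0.7, 0.3, 0.4]
finger_gap: 0.0512
grip_force: 0.0
```

Emit:
servo_tool(increments=[{"grip": 0.4, "x": 0, "y": 0, "z": 5, "roll": 0}, {"grip": 0.6, "x": 0, "y": 0, "z": 0, "roll": 0}, {"grip": 1, "x": 0, "y": 0, "z": 0, "roll": 0}, {"grip": 1, "x": 0, "y": 0, "z": 0, "roll": 0}, {"grip": 1, "x": 0, "y": 0, "z": 0, "roll": 0}], grip_force=40)

```text
clock: 9.9
tcp_pos: [0.6368, 0.147, 0.0102]
orientation: [0.001, 0.191, 0.982, -0.0]
wrist_force: [-1.6, -2.0, 6.1]
finger_gap: 0.032
grip_force: 39.5
```

Emit:
servo_tool(increments=[{"grip": 1, "x": 0, "y": 0, "z": 0, "roll": 0}, {"grip": 1, "x": 0, "y": 0, "z": 0, "roll": 0}])

```text
clock: 10.07
tcp_pos: [0.6368, 0.147, 0.0102]
orientation: [0.001, 0.191, 0.982, 0.0]
wrist_force: [-2.5, -1.6, 6.1]
finger_gap: 0.032
grip_force: 39.6
```

Emit:
servo_tool(increments=[{"grip": 1, "x": 0, "y": 0, "z": -15, "roll": 0}, {"grip": 1, "x": 0, "y": 0, "z": -35, "roll": 0}, {"grip": 1, "x": 0, "y": 0, "z": -40, "roll": 0}, {"grip": 1, "x": 0, "y": 0, "z": -40, "roll": 0}, {"grip": 1, "x": 0, "y": 0, "z": -20, "roll": 0}])

```text
clock: 10.48
tcp_pos: [0.6382, 0.1475, 0.1643]
orientation: [0.003, 0.191, 0.982, 0.001]
wrist_force: [1.8, 0.2, -0.4]
finger_gap: 0.0317
grip_force: 40.1
```

Emit:
servo_tool(increments=[{"grip": 1, "x": -20, "y": -25, "z": 0, "roll": 0}, {"grip": 1, "x": -25, "y": -32, "z": 0, "roll": 0}, {"grip": 1, "x": -25, "y": -32, "z": 0, "roll": 0}, {"grip": 1, "x": -25, "y": -32, "z": 0, "roll": 0}, {"grip": 1, "x": -25, "y": -32, "z": 0, "roll": 0}])

```text
clock: 10.9
tcp_pos: [0.6906, -0.0409, 0.1589]
orientation: [-0.0, 0.19, 0.982, 0.0]
wrist_force: [0.5, -0.4, -0.4]
finger_gap: 0.032
grip_force: 40.1
```

Emit:
servo_tool(increments=[{"grip": 1, "x": -15, "y": -20, "z": 0, "roll": 0}, {"grip": 1, "x": -10, "y": -12, "z": 0, "roll": 0}, {"grip": 1, "x": 0, "y": 0, "z": 0, "roll": 0}, {"grip": 1, "x": 0, "y": 0, "z": 0, "roll": 0}, {"grip": 1, "x": 0, "y": 0, "z": 0, "roll": 0}])

```text
clock: 11.32
tcp_pos: [0.7011, -0.0772, 0.1588]
orientation: [-0.001, 0.19, 0.982, 0.0]
wrist_force: [-0.8, -0.6, -1.5]
finger_gap: 0.0322
grip_force: 40.1
```

```bash
python3 - <<'E' | sed -n '/---/,$p'
from w import *
import w
im,km=look('w8'); c=proj(km,[.632,-.147,.0945]); print(c,w.near([.632,-.147,.0945]))
cv2.circle(im,tuple(int(v) for v in c),2,(0,255,0),-1); cv2.imwrite('pics/w8o.png',im)
E
```

```text
--- [ 0.70113885 -0.07724512  0.15884686] 68.0711322977109
[172.74007146 159.38105014] [ 38.  -90.6  64.3]
```

View pics/w8o.png

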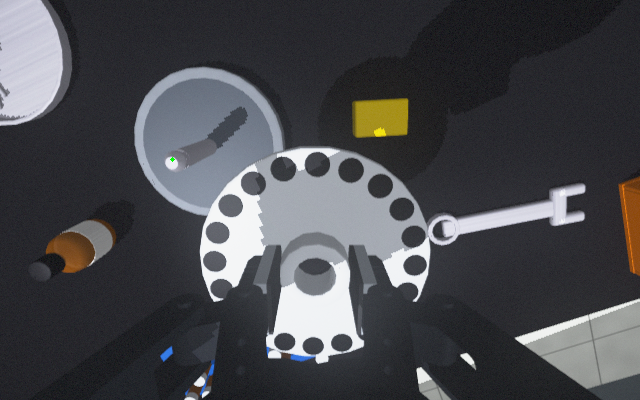

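Spindle top at about (172,163), predicted (172.7,159.4). Hub bore is around (315,275). I'll measure both.

```bash
python3 - <<'E' | sed -n '/---/,$p'
from w import *
import w
im,km=look('w9'); st=w.st
g=cv2.cvtColor(im,cv2.COLOR_BGR2GRAY)
m=(g>165).astype(np.uint8); w0=np.zeros_like(m); cv2.circle(w0,(172,163),14,1,-1); ys,xs=np.nonzero(m&w0); c=(xs.mean(),ys.mean()); print(len(xs),c,np.ptp(xs),np.ptp(ys))
P=onz(km,c,.0945); print('spindle',P,w.near(P))
m=(g<85).astype(np.uint8); w0[:]=0; cv2.circle(w0,(315,276),19,1,-1); p=np.argwhere(m&w0)[:,::-1].astype(np.float32); e=cv2.fitEllipse(cv2.convexHull(p)); print(e)
print('bore',w.near(onz(km,e[0],st['tcp_pos'][2]+.01)))
o=np.hstack([cv2.resize(im[130:190,130:220],(390,260)),cv2.resize(im[220:320,250:400],(390,260))]); cv2.imwrite('pics/c9.png',o)
E
```

```text
--- [ 0.70118091 -0.0768282   0.15910062] 68.11232315178393
144 (np.float64(171.0625), np.float64(163.06944444444446)) 19 13
spindle [ 0.63380538 -0.14892137  0.0945    ] [ 35.6 -92.   64.6]
((314.59625244140625, 266.09661865234375), (15.422550201416016, 30.392757415771484), 90.13490295410156)
bore [  2.7  -0.3 -10. ]
```

View pics/c9.png

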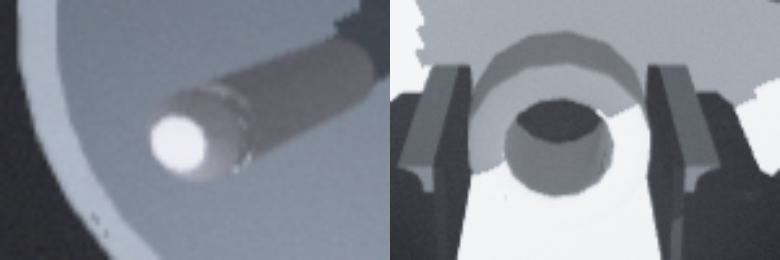

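```bash
python3 - <<'E' | sed -n '/---/,$p'
from w import *
import w
st=w.st=env.get_state(); km=cam('wrist',st); print('---',st['tcp_pos'])
print(w.near(onz(km,(315.2,276.7),st['tcp_pos'][2]+.0098)), w.near(onz(km,(171.1,163.3),.0945)), proj(km,st['tcp_pos']))
E
```

```text
--- [ 0.70123423 -0.07669781  0.15929206]
[-2.8 -0.  -9.8] [ 35.4 -92.1  64.8] [315.19365088 260.98664974]
```

Emit:
servo_tool(increments=[{"grip": 1, "x": 8, "y": -20, "z": 0, "roll": 0}, {"grip": 1, "x": 12, "y": -30, "z": 0, "roll": 0}, {"grip": 1, "x": 10, "y": -25, "z": 0, "roll": 0}, {"grip": 1, "x": 6, "y": -12, "z": 0, "roll": 0}, {"grip": 1, "x": 2, "y": -4.5, "z": 0, "roll": 0}])

```text
clock: 11.83
tcp_pos: [0.6305, -0.1492, 0.1598]
orientation: [-0.0, 0.191, 0.982, -0.0]
wrist_force: [-0.4, 0.5, -1.7]
finger_gap: 0.0321
grip_force: 40.1
```

Emit:
servo_tool(increments=[{"grip": 1, "x": 0, "y": 0, "z": 15, "roll": 0}, {"grip": 1, "x": 0, "y": 0, "z": 15, "roll": 0}, {"grip": 1, "x": 0, "y": 0, "z": 10, "roll": 0}, {"grip": 1, "x": 0, "y": 0, "z": 5, "roll": 0}, {"grip": 1, "x": 0, "y": 0, "z": 0, "roll": 0}])

```text
clock: 12.25
tcp_pos: [0.6315, -0.148, 0.1127]
orientation: [-0.001, 0.19, 0.982, 0.0]
wrist_force: [0.9, -0.0, -2.2]
finger_gap: 0.0319
grip_force: 40.1
```

```bash
python3 - <<'E'
from h import *
im,k=shot('wrist','w10');s=env.get_state();print(s['tcp_pos'])
a,_=shot('scene','sc10');b,_=shot('side','sd10')
cv2.imwrite('pics/c10.png',np.hstack([cv2.resize(im[200:320,240:390],(300,240)),cv2.resize(a[160:240,225:325],(250,240)),cv2.resize(b[160:240,315:415],(250,240))]))
E
```

```text
[ 0.63202028 -0.14838045  0.11374528]
```

View pics/c10.png

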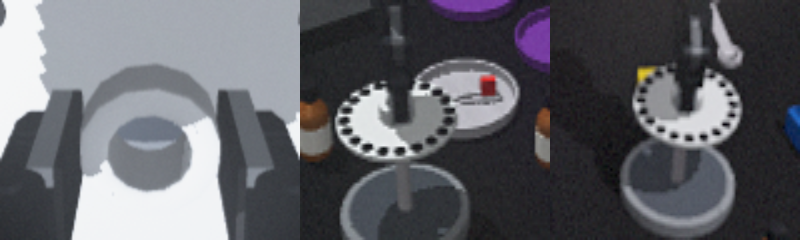

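The tier sits over the spindle in all three views (bore centred at about (150,150) of the crop). Threading gently.

Emit:
servo_tool(increments=[{"grip": 1, "x": 0, "y": 0, "z": 6, "roll": 0}, {"grip": 1, "x": 0, "y": 0, "z": 5, "roll": 0}, {"grip": 1, "x": 0, "y": 0, "z": 5, "roll": 0}, {"grip": 1, "x": 0, "y": 0, "z": 4, "roll": 0}, {"grip": 1, "x": 0, "y": 0, "z": 0, "roll": 0}])

```text
clock: 12.82
tcp_pos: [0.6313, -0.1492, 0.0929]
orientation: [-0.001, 0.191, 0.982, 0.0]
wrist_force: [-0.3, -0.1, -1.7]
finger_gap: 0.0321
grip_force: 40.1
```

Emit:
servo_tool(increments=[{"grip": 1, "x": 0, "y": 0, "z": 5, "roll": 0}, {"grip": 1, "x": 0, "y": 0, "z": 5, "roll": 0}, {"grip": 1, "x": 0, "y": 0, "z": 5, "roll": 0}, {"grip": 1, "x": 0, "y": 0, "z": 5, "roll": 0}, {"grip": 1, "x": 0, "y": 0, "z": 0, "roll": 0}])

```text
clock: 13.23
tcp_pos: [0.6313, -0.1492, 0.0727]
orientation: [-0.001, 0.191, 0.982, 0.0]
wrist_force: [-0.2, -0.2, -2.3]
finger_gap: 0.032
grip_force: 40.1
```

Emit:
servo_tool(increments=[{"grip": 1, "x": 0, "y": 0, "z": 10, "roll": 0}, {"grip": 1, "x": 0, "y": 0, "z": 10, "roll": 0}, {"grip": 1, "x": 0, "y": 0, "z": 10, "roll": 0}, {"grip": 1, "x": 0, "y": 0, "z": 7, "roll": 0}, {"grip": 1, "x": 0, "y": 0, "z": 3, "roll": 0}])

```text
clock: 13.65
tcp_pos: [0.6313, -0.1493, 0.0321]
orientation: [-0.001, 0.191, 0.982, 0.0]
wrist_force: [-0.2, 0.0, -1.9]
finger_gap: 0.0324
grip_force: 40.1
```

Emit:
servo_tool(increments=[{"grip": 1, "x": 0, "y": 0, "z": 2, "roll": 0}, {"grip": 1, "x": 0, "y": 0, "z": 1, "roll": 0}, {"grip": 1, "x": 0, "y": 0, "z": 0, "roll": 0}])

```text
clock: 13.9
tcp_pos: [0.632, -0.1494, 0.0311]
orientation: [-0.0, 0.191, 0.982, 0.0]
wrist_force: [-0.4, 0.1, -2.6]
finger_gap: 0.032
grip_force: 40.1
```

Emit:
servo_tool(increments=[{"grip": 1, "x": 0, "y": 0, "z": 1.5, "roll": 0}, {"grip": 1, "x": 0, "y": 0, "z": 0, "roll": 0}, {"grip": 0.4, "x": 0, "y": 0, "z": 0, "roll": 0}, {"grip": 0.4, "x": 0, "y": 0, "z": 0, "roll": 0}, {"grip": 0.4, "x": 0, "y": 0, "z": 0, "roll": 0}])

```text
clock: 14.32
tcp_pos: [0.6328, -0.1497, 0.0305]
orientation: [0.001, 0.191, 0.982, -0.0]
wrist_force: [0.1, -0.5, -0.5]
finger_gap: 0.0509
grip_force: 0.0
```

Emit:
servo_tool(increments=[{"grip": 0.4, "x": 0, "y": 0, "z": -10, "roll": 0}, {"grip": 0.4, "x": 0, "y": 0, "z": -30, "roll": 0}, {"grip": 0.4, "x": 0, "y": 0, "z": -40, "roll": 0}, {"grip": 0.4, "x": 0, "y": 0, "z": -40, "roll": 0}, {"grip": 0.4, "x": 0, "y": 0, "z": -30, "roll": 0}])

```text
clock: 14.73
tcp_pos: [0.6329, -0.1497, 0.1844]
orientation: [0.002, 0.191, 0.982, -0.0]
wrist_force: [0.5, -0.4, 0.5]
finger_gap: 0.051
grip_force: 0.0
```

Emit:
servo_tool(increments=[{"grip": 0.4, "x": 0, "y": 0, "z": 0, "roll": 0}, {"grip": 0.4, "x": 17, "y": 20, "z": 0, "roll": 0}, {"grip": 0.4, "x": 25, "y": 30, "z": 0, "roll": 0}, {"grip": 0.4, "x": 25, "y": 30, "z": 0, "roll": 0}, {"grip": 0.4, "x": 25, "y": 30, "z": 0, "roll": 0}])

```text
clock: 15.15
tcp_pos: [0.5876, -0.0121, 0.1806]
orientation: [0.001, 0.192, 0.981, 0.0]
wrist_force: [0.2, 0.3, 0.5]
finger_gap: 0.0508
grip_force: 0.0
```

Emit:
servo_tool(increments=[{"grip": 0.4, "x": 25, "y": 30, "z": 0, "roll": 0}, {"grip": 0.4, "x": 25, "y": 30, "z": 0, "roll": 0}, {"grip": 0.4, "x": 25, "y": 30, "z": 0, "roll": 0}, {"grip": 0.4, "x": 25, "y": 30, "z": 0, "roll": 0}, {"grip": 0.4, "x": 25, "y": 30, "z": 0, "roll": 0}])

```text
clock: 15.57
tcp_pos: [0.5277, 0.1746, 0.1808]
orientation: [0.001, 0.191, 0.982, 0.0]
wrist_force: [0.8, -0.2, -0.4]
finger_gap: 0.0516
grip_force: 0.0
```

Emit:
servo_tool(increments=[{"grip": 0.4, "x": 25, "y": 30, "z": 0, "roll": 0}, {"grip": 0.4, "x": 25, "y": 30, "z": 0, "roll": 0}, {"grip": 0.4, "x": 15, "y": 20, "z": 0, "roll": 0}, {"grip": 0.4, "x": 5, "y": 5, "z": 0, "roll": 0}, {"grip": 0.4, "x": 0, "y": 0, "z": 0, "roll": 0}])

```text
clock: 15.98
tcp_pos: [0.4945, 0.2798, 0.1804]
orientation: [0.0, 0.189, 0.982, 0.0]
wrist_force: [-0.5, 0.2, 0.2]
finger_gap: 0.0515
grip_force: 0.0
```

Emit:
servo_tool(increments=[{"grip": 0.4, "x": 0, "y": 0, "z": 0, "roll": 0}, {"grip": 0.4, "x": 0, "y": 0, "z": 0, "roll": 0}, {"grip": 0.4, "x": 0, "y": 0, "z": 0, "roll": 0}])

```text
clock: 16.23
tcp_pos: [0.4959, 0.2766, 0.1799]
orientation: [0.0, 0.192, 0.981, -0.0]
wrist_force: [0.8, 0.2, -0.1]
finger_gap: 0.0515
grip_force: 0.0
```

```bash
python3 t.py w11 orange .496 .279 75 | sed -n '/---/,$p'
cat > sp.py <<'E'
from w import *
a,_=shot('scene','scA');b,_=shot('side','sdA')
cv2.imwrite('pics/cA.png',np.hstack([cv2.resize(a[180:260,215:325],(400,290)),cv2.resize(b[170:250,310:420],(400,290))]))
E
python3 sp.py >/dev/null
```

```text
--- [0.49586179 0.27658485 0.1799158 ] 67.87506787410243
(317, 178) ((318.3902587890625, 174.7821502685547), (88.80472564697266, 90.27198028564453), 85.6802749633789) 4846 [0.49387453 0.2810538  0.006     ] [  3.6   3.4 173.9]
circle ((0.4956674873828888, 0.2802644670009613), 0.04509991034865379)
```

Emit:
servo_tool(increments=[{"grip": 0.4, "x": 2, "y": 3, "z": 25, "roll": 0}, {"grip": 0.4, "x": 0, "y": 0, "z": 40, "roll": 0}, {"grip": 0.4, "x": 0, "y": 0, "z": 40, "roll": 0}, {"grip": 0.4, "x": 0, "y": 0, "z": 30, "roll": 0}, {"grip": 0.4, "x": 0, "y": 0, "z": 15, "roll": 0}])

```text
clock: 16.8
tcp_pos: [0.492, 0.2797, 0.0256]
orientation: [-0.003, 0.191, 0.982, -0.002]
wrist_force: [-1.3, 0.0, 0.3]
finger_gap: 0.0513
grip_force: 0.0
```

Emit:
servo_tool(increments=[{"grip": 0.4, "x": 0, "y": 0, "z": 8, "roll": 0}, {"grip": 0.4, "x": 0, "y": 0, "z": 6, "roll": 0}, {"grip": 0.4, "x": 0, "y": 0, "z": 4, "roll": 0}, {"grip": 0.4, "x": 0, "y": 0, "z": 0, "roll": 0}, {"grip": 0.4, "x": 0, "y": 0, "z": 0, "roll": 0}])

```text
clock: 17.22
tcp_pos: [0.4955, 0.2818, 0.0129]
orientation: [0.001, 0.191, 0.982, 0.001]
wrist_force: [0.5, 0.1, 0.7]
finger_gap: 0.0511
grip_force: 0.0
```

Emit:
servo_tool(increments=[{"grip": 0.4, "x": 0, "y": 0, "z": 2, "roll": 0}, {"grip": 0.6, "x": 0, "y": 0, "z": 0, "roll": 0}, {"grip": 1, "x": 0, "y": 0, "z": 0, "roll": 0}, {"grip": 1, "x": 0, "y": 0, "z": 0, "roll": 0}, {"grip": 1, "x": 0, "y": 0, "z": 0, "roll": 0}])

```text
clock: 17.63
tcp_pos: [0.495, 0.2818, 0.0109]
orientation: [0.001, 0.191, 0.982, 0.0]
wrist_force: [-1.0, -0.8, 5.8]
finger_gap: 0.0319
grip_force: 39.3
```

Emit:
servo_tool(increments=[{"grip": 1, "x": 0, "y": 0, "z": 0, "roll": 0}, {"grip": 1, "x": 0, "y": 0, "z": 0, "roll": 0}, {"grip": 1, "x": 0, "y": 0, "z": 0, "roll": 0}])

```text
clock: 17.88
tcp_pos: [0.495, 0.2818, 0.0109]
orientation: [0.001, 0.191, 0.982, 0.0]
wrist_force: [-1.6, -0.8, 6.4]
finger_gap: 0.0316
grip_force: 39.3
```

Emit:
servo_tool(increments=[{"grip": 1, "x": 0, "y": 0, "z": -15, "roll": 0}, {"grip": 1, "x": 0, "y": 0, "z": -35, "roll": 0}, {"grip": 1, "x": 0, "y": 0, "z": -40, "roll": 0}, {"grip": 1, "x": 0, "y": 0, "z": -40, "roll": 0}, {"grip": 1, "x": 0, "y": 0, "z": -20, "roll": 0}])

```text
clock: 18.3
tcp_pos: [0.4962, 0.2823, 0.1649]
orientation: [0.003, 0.191, 0.982, 0.002]
wrist_force: [1.6, 0.9, -1.0]
finger_gap: 0.0317
grip_force: 40.0
```

Emit:
servo_tool(increments=[{"grip": 1, "x": -14, "y": -11, "z": 0, "roll": 0}, {"grip": 1, "x": -28, "y": -22, "z": 0, "roll": 0}, {"grip": 1, "x": -28, "y": -22, "z": 0, "roll": 0}, {"grip": 1, "x": -28, "y": -22, "z": 0, "roll": 0}, {"grip": 1, "x": -28, "y": -22, "z": 0, "roll": 0}])

```text
clock: 18.72
tcp_pos: [0.5746, 0.1414, 0.16]
orientation: [0.0, 0.19, 0.982, 0.0]
wrist_force: [0.5, 0.1, -0.0]
finger_gap: 0.0319
grip_force: 40.0
```

Emit:
servo_tool(increments=[{"grip": 1, "x": -28, "y": -22, "z": 0, "roll": 0}, {"grip": 1, "x": -28, "y": -22, "z": 0, "roll": 0}, {"grip": 1, "x": -28, "y": -22, "z": 0, "roll": 0}, {"grip": 1, "x": -28, "y": -22, "z": 0, "roll": 0}, {"grip": 1, "x": -28, "y": -22, "z": 0, "roll": 0}])

```text
clock: 19.13
tcp_pos: [0.6633, -0.0135, 0.1597]
orientation: [-0.0, 0.191, 0.982, 0.0]
wrist_force: [0.7, 0.2, -0.1]
finger_gap: 0.0319
grip_force: 40.0
```

Emit:
servo_tool(increments=[{"grip": 1, "x": -28, "y": -22, "z": 0, "roll": 0}, {"grip": 1, "x": -20, "y": -16, "z": 0, "roll": 0}, {"grip": 1, "x": -14, "y": -10, "z": 0, "roll": 0}, {"grip": 1, "x": 0, "y": 0, "z": 0, "roll": 0}, {"grip": 1, "x": 0, "y": 0, "z": 0, "roll": 0}])

```text
clock: 19.55
tcp_pos: [0.7022, -0.0806, 0.1589]
orientation: [-0.001, 0.192, 0.981, 0.0]
wrist_force: [0.4, 0.8, -0.5]
finger_gap: 0.0319
grip_force: 40.0
```

Emit:
servo_tool(increments=[{"grip": 1, "x": 0, "y": 0, "z": 0, "roll": 0}, {"grip": 1, "x": 0, "y": 0, "z": 0, "roll": 0}])

```text
clock: 19.72
tcp_pos: [0.7017, -0.0784, 0.1598]
orientation: [-0.0, 0.19, 0.982, 0.0]
wrist_force: [-0.2, -0.1, -0.3]
finger_gap: 0.032
grip_force: 40.0
```

```bash
cat > g.py <<'E'
from w import *
import w,sys
im,km=look(sys.argv[1]); st=w.st; g=cv2.cvtColor(im,cv2.COLOR_BGR2GRAY)
s=proj(km,[.6335,-.149,.0945]); m=(g>165).astype(np.uint8); w0=np.zeros_like(m); cv2.circle(w0,tuple(int(v) for v in s),12,1,-1)
ys,xs=np.nonzero(m&w0); c=(xs.mean(),ys.mean()); print(s,len(xs),c,'spindle',onz(km,c,.0945),w.near(onz(km,c,.0945)))
print('top of stack px',proj(km,[.6335,-.149,.038]))
for dx in(-4,-2,0,2): print(dx,proj(km,np.array(st['tcp_pos'])+np.array([-.927*dx/1000,.375*dx/1000,.0098]))[1])
x,y=[int(v) for v in s]
cv2.imwrite('pics/cg.png',np.hstack([cv2.resize(im[220:320,250:400],(450,300)),cv2.resize(im[y-50:y+75,x-60:x+65],(300,300))]))
E
python3 g.py w12 | sed -n '/---/,$p'
```

```text
--- [ 0.701744   -0.07838253  0.15979738] 68.07192600695541
[172.89998797 160.83979988] 320 (np.float64(169.959375), np.float64(161.5)) spindle [ 0.63317353 -0.15095633  0.0945    ] [ 36.5 -92.9  65.3]
top of stack px [202.00508996 148.41044806]
-4 278.9788198136037
-2 275.08392475507776
0 271.15831427887525
2 267.2016236107469
```

View pics/cg.png

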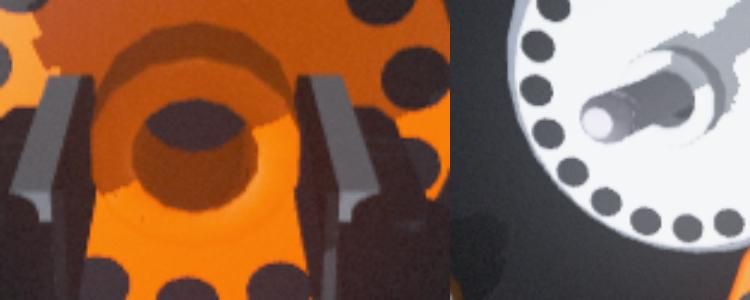

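The large tier is fully down on the base, the spindle tip shows in the right crop at (598,124), and the orange bore is centred in the left crop at (195,156). The needed shift is about x +37, y -91.

Emit:
servo_tool(increments=[{"grip": 1, "x": 8, "y": -20, "z": 0, "roll": 0}, {"grip": 1, "x": 12, "y": -30, "z": 0, "roll": 0}, {"grip": 1, "x": 10, "y": -25, "z": 0, "roll": 0}, {"grip": 1, "x": 5, "y": -12, "z": 0, "roll": 0}, {"grip": 1, "x": 2, "y": -4, "z": 0, "roll": 0}])

```text
clock: 20.18
tcp_pos: [0.6325, -0.1507, 0.1605]
orientation: [0.0, 0.191, 0.982, -0.0]
wrist_force: [-0.0, 1.2, -0.6]
finger_gap: 0.0316
grip_force: 40.0
```

Emit:
servo_tool(increments=[{"grip": 1, "x": 0, "y": 0, "z": 15, "roll": 0}, {"grip": 1, "x": 0, "y": 0, "z": 15, "roll": 0}, {"grip": 1, "x": 0, "y": 0, "z": 8, "roll": 0}, {"grip": 1, "x": 0, "y": 0, "z": 4, "roll": 0}, {"grip": 1, "x": 0, "y": 0, "z": 0, "roll": 0}])

```text
clock: 20.6
tcp_pos: [0.6337, -0.1491, 0.1167]
orientation: [-0.001, 0.19, 0.982, 0.0]
wrist_force: [-0.3, 0.2, -0.6]
finger_gap: 0.0321
grip_force: 40.0
```

Emit:
servo_tool(increments=[{"grip": 1, "x": 0, "y": 0, "z": 0, "roll": 0}, {"grip": 1, "x": 0, "y": 0, "z": 0, "roll": 0}])

```text
clock: 20.77
tcp_pos: [0.6347, -0.1499, 0.1186]
orientation: [0.001, 0.191, 0.982, -0.0]
wrist_force: [0.6, 0.2, -1.0]
finger_gap: 0.0319
grip_force: 40.0
```

Emit:
servo_tool(increments=[{"grip": 1, "x": 0.7, "y": 0, "z": 6, "roll": 0}, {"grip": 1, "x": 0, "y": 0, "z": 6, "roll": 0}, {"grip": 1, "x": 0, "y": 0, "z": 6, "roll": 0}, {"grip": 1, "x": 0, "y": 0, "z": 5, "roll": 0}, {"grip": 1, "x": 0, "y": 0, "z": 3, "roll": 0}])

```text
clock: 21.18
tcp_pos: [0.6326, -0.1497, 0.0905]
orientation: [-0.001, 0.191, 0.982, 0.0]
wrist_force: [-0.5, 0.5, -1.7]
finger_gap: 0.0322
grip_force: 40.0
```

Emit:
servo_tool(increments=[{"grip": 1, "x": 0, "y": 0, "z": 6, "roll": 0}, {"grip": 1, "x": 0, "y": 0, "z": 7, "roll": 0}, {"grip": 1, "x": 0, "y": 0, "z": 7, "roll": 0}, {"grip": 1, "x": 0, "y": 0, "z": 5, "roll": 0}, {"grip": 1, "x": 0, "y": 0, "z": 0, "roll": 0}])

```text
clock: 21.6
tcp_pos: [0.6323, -0.1495, 0.065]
orientation: [-0.001, 0.191, 0.982, 0.0]
wrist_force: [-0.2, 0.4, -1.1]
finger_gap: 0.0321
grip_force: 40.0
```

Emit:
servo_tool(increments=[{"grip": 1, "x": 0, "y": 0, "z": 6, "roll": 0}, {"grip": 1, "x": 0, "y": 0, "z": 5, "roll": 0}, {"grip": 1, "x": 0, "y": 0, "z": 3, "roll": 0}, {"grip": 1, "x": 0, "y": 0, "z": 0, "roll": 0}, {"grip": 1, "x": 0, "y": 0, "z": 0, "roll": 0}])

```text
clock: 22.02
tcp_pos: [0.6331, -0.1498, 0.0526]
orientation: [-0.0, 0.191, 0.982, 0.0]
wrist_force: [-0.5, 0.7, -1.1]
finger_gap: 0.032
grip_force: 40.0
```

Emit:
servo_tool(increments=[{"grip": 0.4, "x": 0, "y": 0, "z": 0, "roll": 0}, {"grip": 0.4, "x": 0, "y": 0, "z": 0, "roll": 0}, {"grip": 0.4, "x": 0, "y": 0, "z": 0, "roll": 0}, {"grip": 0.4, "x": 0, "y": 0, "z": 0, "roll": 0}])

```text
clock: 22.35
tcp_pos: [0.6336, -0.15, 0.0533]
orientation: [0.0, 0.191, 0.982, -0.0]
wrist_force: [1.0, 0.1, 0.1]
finger_gap: 0.051
grip_force: 0.0
```

Emit:
servo_tool(increments=[{"grip": 0.4, "x": 0, "y": 0, "z": -10, "roll": 0}, {"grip": 0.4, "x": 0, "y": 0, "z": -30, "roll": 0}, {"grip": 0.4, "x": 0, "y": 0, "z": -40, "roll": 0}, {"grip": 0.4, "x": 0, "y": 0, "z": -40, "roll": 0}, {"grip": 0.4, "x": 0, "y": 0, "z": -10, "roll": 0}])

```text
clock: 22.77
tcp_pos: [0.6362, -0.1509, 0.1912]
orientation: [0.005, 0.191, 0.982, -0.001]
wrist_force: [0.5, 0.2, 1.1]
finger_gap: 0.0514
grip_force: 0.0
```

Emit:
servo_tool(increments=[{"grip": 0.4, "x": 25, "y": 12, "z": 0, "roll": 0}, {"grip": 0.4, "x": 35, "y": 16, "z": 0, "roll": 0}, {"grip": 0.4, "x": 35, "y": 16, "z": 0, "roll": 0}, {"grip": 0.4, "x": 35, "y": 16, "z": 0, "roll": 0}, {"grip": 0.4, "x": 30, "y": 13, "z": 0, "roll": 0}])

```text
clock: 23.18
tcp_pos: [0.5105, -0.0208, 0.1836]
orientation: [0.0, 0.191, 0.982, 0.0]
wrist_force: [-0.3, 0.2, 0.1]
finger_gap: 0.0515
grip_force: 0.0
```

Emit:
servo_tool(increments=[{"grip": 0.4, "x": 17, "y": 8, "z": 0, "roll": 0}, {"grip": 0.4, "x": 7, "y": 3, "z": 0, "roll": 0}, {"grip": 0.4, "x": 0, "y": 0, "z": 0, "roll": 0}, {"grip": 0.4, "x": 0, "y": 0, "z": 0, "roll": 0}, {"grip": 0.4, "x": 0, "y": 0, "z": 0, "roll": 0}])

```text
clock: 23.6
tcp_pos: [0.4955, -0.0039, 0.1832]
orientation: [0.001, 0.191, 0.982, -0.0]
wrist_force: [-0.0, -0.0, 0.2]
finger_gap: 0.0512
grip_force: 0.0
```

Emit:
servo_tool(increments=[{"grip": 0.4, "x": 0, "y": 0, "z": 0, "roll": 0}, {"grip": 0.4, "x": 0, "y": 0, "z": 0, "roll": 0}, {"grip": 0.4, "x": 0, "y": 0, "z": 0, "roll": 0}])

```text
clock: 23.85
tcp_pos: [0.4946, -0.0037, 0.1825]
orientation: [-0.0, 0.191, 0.982, 0.0]
wrist_force: [-0.5, -0.8, 0.3]
finger_gap: 0.0509
grip_force: 0.0
```

```bash
python3 t.py w13 blue .494 -.003 55 | sed -n '/---/,$p'
```

```text
--- [ 0.49464907 -0.00371868  0.18246002] 67.94225981831326
(315, 177) ((316.2702331542969, 175.61302185058594), (63.149654388427734, 63.92153549194336), 78.76485443115234) 2356 [ 0.49308668 -0.00165195  0.006     ] [  2.2   1.3 176.5]
circle ((0.49381664395332336, -0.0020889765582978725), 0.03244590014219284)
```

Emit:
servo_tool(increments=[{"grip": 0.4, "x": 0.5, "y": 1, "z": 25, "roll": 0}, {"grip": 0.4, "x": 0, "y": 0, "z": 40, "roll": 0}, {"grip": 0.4, "x": 0, "y": 0, "z": 40, "roll": 0}, {"grip": 0.4, "x": 0, "y": 0, "z": 30, "roll": 0}, {"grip": 0.4, "x": 0, "y": 0, "z": 15, "roll": 0}])

```text
clock: 24.32
tcp_pos: [0.4913, -0.0017, 0.0289]
orientation: [-0.003, 0.191, 0.982, -0.0]
wrist_force: [-0.9, -0.4, 0.1]
finger_gap: 0.0512
grip_force: 0.0
```

Emit:
servo_tool(increments=[{"grip": 0.4, "x": 0, "y": 0, "z": 9, "roll": 0}, {"grip": 0.4, "x": 0, "y": 0, "z": 6, "roll": 0}, {"grip": 0.4, "x": 0, "y": 0, "z": 4, "roll": 0}, {"grip": 0.4, "x": 0, "y": 0, "z": 2, "roll": 0}, {"grip": 0.4, "x": 0, "y": 0, "z": 0, "roll": 0}])

```text
clock: 24.73
tcp_pos: [0.4949, -0.0021, 0.0124]
orientation: [0.001, 0.191, 0.982, 0.0]
wrist_force: [-0.7, -0.5, 0.0]
finger_gap: 0.0515
grip_force: 0.0
```

Emit:
servo_tool(increments=[{"grip": 0.5, "x": 0, "y": 0, "z": 0, "roll": 0}, {"grip": 1, "x": 0, "y": 0, "z": 0, "roll": 0}, {"grip": 1, "x": 0, "y": 0, "z": 0, "roll": 0}, {"grip": 1, "x": 0, "y": 0, "z": 0, "roll": 0}, {"grip": 1, "x": 0, "y": 0, "z": 0, "roll": 0}])

```text
clock: 25.15
tcp_pos: [0.495, -0.0021, 0.0131]
orientation: [0.001, 0.191, 0.982, 0.0]
wrist_force: [-1.5, -0.4, 5.6]
finger_gap: 0.0306
grip_force: 39.6
```

Emit:
servo_tool(increments=[{"grip": 1, "x": 0, "y": 0, "z": -15, "roll": 0}, {"grip": 1, "x": 0, "y": 0, "z": -35, "roll": 0}, {"grip": 1, "x": 0, "y": 0, "z": -40, "roll": 0}, {"grip": 1, "x": 0, "y": 0, "z": -40, "roll": 0}, {"grip": 1, "x": 0, "y": 0, "z": -20, "roll": 0}])

```text
clock: 25.57
tcp_pos: [0.496, -0.0022, 0.1669]
orientation: [0.003, 0.191, 0.982, 0.0]
wrist_force: [0.8, -1.4, -0.6]
finger_gap: 0.0309
grip_force: 40.1
```

Emit:
servo_tool(increments=[{"grip": 1, "x": -25, "y": 1, "z": 0, "roll": 0}, {"grip": 1, "x": -38, "y": 1, "z": 0, "roll": 0}, {"grip": 1, "x": -38, "y": 1, "z": 0, "roll": 0}, {"grip": 1, "x": -38, "y": 1, "z": 0, "roll": 0}, {"grip": 1, "x": -38, "y": 1, "z": 0, "roll": 0}])

```text
clock: 25.98
tcp_pos: [0.6615, -0.0641, 0.1623]
orientation: [0.001, 0.191, 0.982, 0.0]
wrist_force: [1.1, 0.8, 0.7]
finger_gap: 0.0307
grip_force: 40.1
```

Emit:
servo_tool(increments=[{"grip": 1, "x": -30, "y": 1, "z": 0, "roll": 0}, {"grip": 1, "x": -13, "y": 1, "z": 0, "roll": 0}, {"grip": 1, "x": 0, "y": 0, "z": 0, "roll": 0}, {"grip": 1, "x": 0, "y": 0, "z": 0, "roll": 0}, {"grip": 1, "x": 0, "y": 0, "z": 0, "roll": 0}])

```text
clock: 26.4
tcp_pos: [0.6997, -0.0775, 0.1616]
orientation: [-0.001, 0.191, 0.982, 0.0]
wrist_force: [-0.5, -0.5, -1.3]
finger_gap: 0.031
grip_force: 40.1
```

Emit:
servo_tool(increments=[{"grip": 1, "x": 0, "y": 0, "z": 0, "roll": 0}, {"grip": 1, "x": 0, "y": 0, "z": 0, "roll": 0}])

```text
clock: 26.57
tcp_pos: [0.6998, -0.0773, 0.1625]
orientation: [0.0, 0.191, 0.982, 0.0]
wrist_force: [0.3, -0.4, 0.3]
finger_gap: 0.0305
grip_force: 40.1
```

```bash
python3 g.py w14 | sed -n '/---/,$p'; python3 - <<'E'
import cv2,numpy as np
im=cv2.imread('pics/w14.png'); h=cv2.cvtColor(im,cv2.COLOR_BGR2HSV).astype(int)
for r in range(235,320,3): print(r,''.join('#' if v>170 else '+' if v>110 else '.' if v>70 else ' ' for v in h[r,280:352,2]))
E
```

```text
--- [ 0.6998356  -0.07732142  0.16248209] 68.02629576575774
[174.56441504 163.43967909] 322 (np.float64(172.20807453416148), np.float64(164.86024844720498)) spindle [ 0.63375037 -0.15087976  0.0945    ] [ 33.8 -93.   68. ]
top of stack px [202.9823249  150.56939545]
-4 278.99230531900605
-2 275.0996081787987
0 271.1761238397364
2 267.22148560950154
235 ++###+#+++++++++++++++++++++++############++++++++++++++++++++++########
238 #####+++++++++++++++#+##################+############++++++++++++#######
241 ####+++++++++++###+#####################################++++++++++######
244 +++++++++++++##################################+############++++++++++++
247   ..+++++#+##+############+#++++++++++++++++#+#################++++.    
250   .++++++++###########++..             .      +++++##############++.    
253  .++++++##########+..   .                        .++++#############+.   
256  .+++#+##########++.          .                    .+++++###########+   
259  .++#+#+#######+++++..    .   .    .      .   .  .+.+++++############.  
262  .++##########+++++++++...            .   . ...+++++
[... 771 characters left out ...]
###############+   
295  ####################################################################.  
298  .+########################+....................###################+.   
301 .+++++++#####################+...............+##############++          
304 ++##################################+##+############+.                  
307 ######################...........++++###########++++++.                 
310 #####################............++##############++++++.                
313 +++##################............#################++++++.               
316 +++++################.++++++++++.######+++++++++####++++++.             
319 ++###################+##########+##++++++++++++++####++++++.
```

Emit:
servo_tool(increments=[{"grip": 1, "x": 8, "y": -20, "z": 0, "roll": 0}, {"grip": 1, "x": 10, "y": -30, "z": 0, "roll": 0}, {"grip": 1, "x": 9, "y": -25, "z": 0, "roll": 0}, {"grip": 1, "x": 5, "y": -12, "z": 0, "roll": 0}, {"grip": 1, "x": 2, "y": -3.5, "z": 0, "roll": 0}])

```text
clock: 27.03
tcp_pos: [0.6336, -0.1504, 0.1625]
orientation: [0.0, 0.192, 0.981, -0.0]
wrist_force: [0.5, 0.4, -1.3]
finger_gap: 0.0307
grip_force: 40.1
```

Emit:
servo_tool(increments=[{"grip": 1, "x": 0, "y": 0, "z": 15, "roll": 0}, {"grip": 1, "x": 0, "y": 0, "z": 15, "roll": 0}, {"grip": 1, "x": 0, "y": 0, "z": 8, "roll": 0}, {"grip": 1, "x": 0, "y": 0, "z": 4, "roll": 0}, {"grip": 1, "x": 0, "y": 0, "z": 0, "roll": 0}])

```text
clock: 27.45
tcp_pos: [0.6349, -0.1481, 0.1187]
orientation: [-0.001, 0.19, 0.982, 0.0]
wrist_force: [-0.3, 0.2, -0.4]
finger_gap: 0.0309
grip_force: 40.1
```

Emit:
servo_tool(increments=[{"grip": 1, "x": 0, "y": 0, "z": 0, "roll": 0}, {"grip": 1, "x": 0, "y": 0, "z": 0, "roll": 0}, {"grip": 1, "x": 0, "y": 0, "z": 0, "roll": 0}])

```text
clock: 27.7
tcp_pos: [0.6359, -0.149, 0.1207]
orientation: [0.001, 0.191, 0.982, -0.0]
wrist_force: [0.2, 0.5, -0.6]
finger_gap: 0.0311
grip_force: 40.1
```

Emit:
servo_tool(increments=[{"grip": 1, "x": 0.8, "y": -0.5, "z": 7, "roll": 0}, {"grip": 1, "x": 0, "y": 0, "z": 6, "roll": 0}, {"grip": 1, "x": 0, "y": 0, "z": 6, "roll": 0}, {"grip": 1, "x": 0, "y": 0, "z": 5, "roll": 0}, {"grip": 1, "x": 0, "y": 0, "z": 2, "roll": 0}])

```text
clock: 28.12
tcp_pos: [0.6335, -0.149, 0.0922]
orientation: [-0.001, 0.191, 0.982, 0.0]
wrist_force: [-0.3, -0.5, -0.8]
finger_gap: 0.0308
grip_force: 40.1
```

Emit:
servo_tool(increments=[{"grip": 1, "x": 0, "y": 0, "z": 5, "roll": 0}, {"grip": 1, "x": 0, "y": 0, "z": 5, "roll": 0}, {"grip": 1, "x": 0, "y": 0, "z": 5, "roll": 0}, {"grip": 1, "x": 0, "y": 0, "z": 2, "roll": 0}, {"grip": 1, "x": 0, "y": 0, "z": 0, "roll": 0}])

```text
clock: 28.53
tcp_pos: [0.6338, -0.149, 0.0759]
orientation: [-0.001, 0.191, 0.982, 0.0]
wrist_force: [-0.5, -0.5, -1.0]
finger_gap: 0.0309
grip_force: 40.1
```

Emit:
servo_tool(increments=[{"grip": 1, "x": 0, "y": 0, "z": 3, "roll": 0}, {"grip": 1, "x": 0, "y": 0, "z": 0, "roll": 0}, {"grip": 0.4, "x": 0, "y": 0, "z": 0, "roll": 0}, {"grip": 0.4, "x": 0, "y": 0, "z": 0, "roll": 0}, {"grip": 0.4, "x": 0, "y": 0, "z": 0, "roll": 0}])

```text
clock: 28.95
tcp_pos: [0.6346, -0.1493, 0.0742]
orientation: [0.0, 0.191, 0.982, -0.0]
wrist_force: [0.6, 0.6, -0.0]
finger_gap: 0.0509
grip_force: 0.0
```

Emit:
servo_tool(increments=[{"grip": 0.4, "x": 0, "y": 0, "z": 0, "roll": 0}, {"grip": 0.4, "x": 0, "y": 0, "z": -10, "roll": 0}, {"grip": 0.4, "x": 0, "y": 0, "z": -30, "roll": 0}, {"grip": 0.4, "x": 0, "y": 0, "z": -40, "roll": 0}, {"grip": 0.4, "x": 0, "y": 0, "z": -40, "roll": 0}])

```text
clock: 29.37
tcp_pos: [0.6334, -0.1489, 0.1949]
orientation: [-0.001, 0.191, 0.982, 0.0]
wrist_force: [-0.2, 0.4, 0.5]
finger_gap: 0.0513
grip_force: 0.0
```

Emit:
servo_tool(increments=[{"grip": 0.4, "x": 0, "y": 0, "z": -20, "roll": 0}, {"grip": 0.4, "x": 0, "y": 0, "z": -10, "roll": 0}, {"grip": 0.4, "x": 0, "y": 0, "z": 0, "roll": 0}, {"grip": 0.4, "x": 0, "y": 0, "z": 0, "roll": 0}, {"grip": 0.4, "x": 0, "y": 0, "z": 0, "roll": 0}])

```text
clock: 29.78
tcp_pos: [0.6333, -0.1489, 0.2215]
orientation: [-0.002, 0.191, 0.982, 0.0]
wrist_force: [-0.1, -0.0, 0.3]
finger_gap: 0.0509
grip_force: 0.0
```

```bash
python3 - <<'E' | sed -n '/---/,$p'
from w import *
im,km=look('w15'); a,ka=shot('scene','scF');b,kb=shot('side','sdF')
cv2.imwrite('pics/cF.png',np.vstack([np.hstack([cv2.resize(a[160:260,210:350],(400,290)),cv2.resize(b[170:300,290:430],(400,290))]),cv2.resize(im[60:300,120:520],(500,300))[:, :].repeat(1,0) if False else cv2.copyMakeBorder(cv2.resize(im[60:300,120:520],(500,300)),0,0,0,300,0)]))
for col,z in((orange,.044),(blue,.064)):
    rs=[]
    for I,k in((a,ka),(b,kb)):
        s=tuple(int(v) for v in proj(k,[.6335,-.149,z])); rs.append(ray(k,cv2.fitEllipse(cv2.convexHull(blob(I,col,s,24)))[0]))
    print(tri(rs))
E
```

```text
--- [ 0.63329485 -0.14885542  0.22150681] 67.99876256116082
[ 0.63543829 -0.15059319  0.04169112]
[ 0.63376876 -0.14982591  0.06272921]
```

View pics/cF.png

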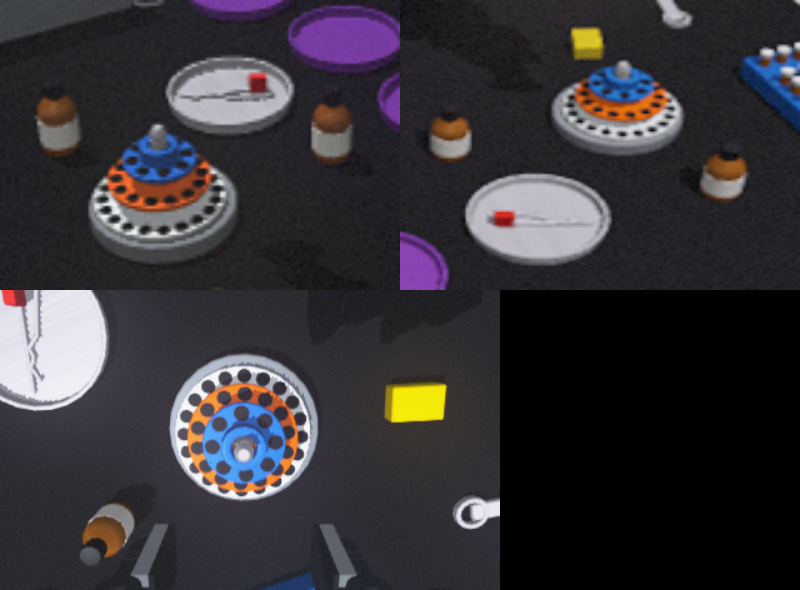

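The tower stands level, white, orange then blue. Disc heights measure 42 and 63 mm against 44 and 64 expected. The clip lies flat in the steel dish, both ambers stand, and the gripper is clear, so I'll hand in.

```bash
python3 -c "
from workcell import env
print(env.hand_in())"
```

```text
the job is handed in; nothing more can be done
None
```

The job is handed in at about 30 s: the clip lies flat in the steel dish, the three tiers are stacked level on the spindle (white, orange, blue), both amber bottles are standing and the gripper is clear; no verdict was returned.

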